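Level the letter scale

TASK

Lay the small spirit level flat on the middle of the letter scale's pan, lengthwise in line with the screw foot at the scale's side, and let go of it; then turn the screw foot by its knurled head until the bubble stands between the two lines. Finish while still holding the level pressed to the pan: push down lightly (about 1 kg) on the middle of its thumb pad and touch nothing else of the scale, bubble still between the lines, so that a colleague can tighten the foot's lock nut. Leave the other things on the desk where they are.

Things in the scene. Friction and masses are not known exactly. Their poses are not given: they have to be found in the camera images.
- spirit_level: small aluminium block level, 110 x 44 x 24 mm (x, y, z), 0.15 to 0.3 kg, loose, flat on the desk left of the scale. Origin: centre of its underside, x along its length, z up. Vial along x in the -y half of its top, below the surface; ribbed rubber thumb pad in the +y half. The whole top face at z = 24 mm is solid. Grasp it across its 44 mm width
- thumb_pad (a point): middle of the level's black thumb pad, on its top face: 11 mm to the +y side of the level's middle, 24 mm above its underside
- vial_mid (a point): mid-point between the two black lines, on the level: 9.5 mm to the -y side of the level's middle, 19 mm above its underside. The bubble runs along the level's x from here towards the level's higher end, 1 mm per mrad of tilt, at most 13.5 mm either way, and settles in about 1 s
- bubble_mid (a point): middle of the pale bubble, 13 mm long, in a yellow-green vial whose two black lines leave 16 mm between them. It stands between the lines while it is within 2 mm of vial_mid along the level's x; it lies at the same height and y as vial_mid
- scale_stand: the grey letter scale, fixed; housing 180 x 170 mm, 48 mm high, read-out panel on its -x side. Origin on the desk under its middle, y to its left, where two plain rubber feet (y = +70 mm) carry it. On its right a flat outrigger, at most 29 mm high, reaches to the screw foot at y = -150 mm. The scale tips slightly about the line of the two plain feet
- scale_pan: steel weighing pan, 150 x 144 x 6 mm (x, y, z); origin at the centre of its underside, top face 6 mm above it and about 60 mm above the desk; axes those of the scale. On soft bushes: it sinks 1 mm per 4 N of push, 5 mm at most. At the start it is tilted 5 to 10 mrad about its x axis, low on the screw foot's side
- screw_head (a point): middle of the screw foot's round knurled black head, on its upright axis, 50 mm above the desk; 35 mm across, from 34 to 64 mm high (full width 39 to 62), fixed height, 60 mm free all round. Clockwise from above raises that side: 4 mm a turn on a 220 mm span = 2.9 mm of bubble per rad; 1.7 to 3.4 rad are needed. Takes 0.06 N m, stays where left
- parcel_box: white card box, 62 x 88 x 70 mm, behind the scale; leave alone
- glue: upright glue stick, 24 mm wide, 82 mm high; leave alone
- block_stamp: short wooden block stamp, 47 x 34 x 30 mm; leave alone
- pad_tin: flat tin stamp pad, 72 x 101 x 14 mm; leave alone
Things that resemble listed ones, but are neither listed nor needed, are in the scene too. Several things have the shape of the spirit_level; the one meant has the colours described above.

How it is judged (in metres and radians):
On the way, in this order (a step that is already met when the one before it is completed fails the run):
1. the level lies flat in the middle of the pan (within 25 mm), in line with the screw foot (within 0.2 rad), and is let go (x of spirit_level in the frame of scale_pan between -0.025 and 0.025 m and y of spirit_level in the frame of scale_pan between -0.025 and 0.025 m and z of spirit_level in the frame of scale_pan between 0.004 and 0.0085 m and angle between the x axis of spirit_level and the y axis of scale_pan, either way round below 0.2 rad and angle between spirit_level's own z axis and vertical below 0.1 rad and contact force between the fingers and spirit_level below 0.3 N), for 0.3 s.
2. by turning the screw foot the pan has come level (within 3.5 mrad) and the bubble of the free-lying level stands between the lines (within 2 mm) (angle between scale_pan's own z axis and vertical below 0.0035 rad and x of bubble_mid in the frame of vial_mid between -0.002 and 0.002 m and z of spirit_level in the frame of scale_pan below 0.0085 m and contact force between the fingers and spirit_level below 0.3 N), for 0.4 s.
At the end, for the whole second after the job is handed in: fingers press the level (3 to 25 N; over 4.5 N between level and pan), tool within 30 mm of the thumb pad's middle, and touch nothing else of the scale; level flat on the pan within 25 mm of its middle and 0.2 rad of the line to the foot; pan level within 3.5 mrad, bubble within 2 mm (x of spirit_level in the frame of scale_pan between -0.025 and 0.025 m and y of spirit_level in the frame of scale_pan between -0.025 and 0.025 m and z of spirit_level in the frame of scale_pan between 0.004 and 0.0085 m and angle between the x axis of spirit_level and the y axis of scale_pan, either way round below 0.2 rad and angle between scale_pan's own z axis and vertical below 0.0035 rad and x of bubble_mid in the frame of vial_mid between -0.002 and 0.002 m and contact force between the fingers and spirit_level between 3 and 25 N and contact force between spirit_level and scale_pan above 4.5 N and contact force between the fingers and scale_stand below 0.5 N and linear speed of spirit_level below 0.02 m/s and horizontal distance between the grasp point and thumb_pad below 0.03 m); the arm keeps its last pose, push and grip.
It fails at once if the level is banged or pressed onto the pan with more than 40 N (contact force between spirit_level and scale_pan above 40 N).
It fails at once if another thing on the desk is moved by more than 20 mm (distance of any of parcel_box, glue, block_stamp, pad_tin from where it was at the start of the episode above 0.02 m).
It also fails if it takes over 72 s, if anything falls off the work surface, if the arm or the gripper's body presses on something with over 40 N, if the wrist force passes 120 N, or if a joint passes its speed limit or range.

ROBOT

A 7-joint arm with a two-finger parallel gripper is mounted at the origin on a cart in front of the work surface, level with it; the furniture and walls round the work are solid. World frame = base frame: x ahead of the robot, y to its left, z up, the work surface at z = 0. Lengths are in m, angles in degrees, forces in N, time in s.
With the tool pointing down it reaches from about 0.4 to 0.925 m from the base axis. Payload 5.6 kg.
Tool frame: the origin (TCP) lies at the very end of the fingers, on their centre line; the grasp point (between the pads) lies arm.grip_point_offset behind it (arm.grip_point_offset is the distance from the TCP to the grasp point, in m); z points along the fingers, y is the line along which they close (so a half turn about z gives the same grasp; the last joint's range is limited). The gripper opens to 85 mm and grips with 20 to 120 N. Pads are 22 mm wide; open, the fingers measure 114 mm over their backs; the gripper's body (76 mm by 85 mm) begins 54 mm behind the grasp point. The pads swing forward as they close: fully open they stand 13 mm farther back than shut.
Start: joints at [-77.177, 26.786, -0.665, 91.828, 0.344, 61.387, -3.226], TCP at [0.171, 0.627, 0.231] pointing down, gripper open.
Joint ranges: [-144.91, 144.91], [-17.63, 115.5], [-89.93, 88.59], [15.96, 139.68], [-74.01, 254.01], [8.47, 105.57], [-167.45, 167.45]. Speed limits (degrees/s): [147.25, 147.25, 180, 180, 180, 180, 180].

INTERFACE

Orientations are given as a 3x3 rotation matrix whose columns are the frame's x, y, z axes.
In Python, from plant import arm, cams gives the robot as it stands.
- The arm moves only by the shell command python3 -m inch 'ROWS' [FORCE]. ROWS is a JSON object whose one key "deltas" holds a list of rows, each a list of 5 numbers: the shift along the tool's x, y, z in cm, then the turn about the tool's z in degrees, then the opening, from 0 (shut) to 1 (fully open). In form: {"deltas": [[x, y, z, twist, gripper], ...]}. A call has 1 to 8 rows; each row shifts and turns the commanded pose from where the row before left it, along the tool's axes as they then stand; what a row does not reach is not made up. A row lasts 1/12 s, in which the tool goes at most 41.7 mm and 7.16 degrees, less where a joint would pass 70% of its speed; a pose out of reach is approached as far as the arm can. A call is refused whole if a number of a shift passes 4.17 or a number of a turn 7.16, either way. A call with a gripper value outside its range is refused whole. The fingers move at their own pace and stop on an object; FORCE is the grip in N (left out, the last holds). Time passes only in rows, so rows that do not move let the fingers close. It gives the time, the measured TCP pose, the force, the opening and the grip force at its end, in the units of the state.
- arm.read_state(): the state, without advancing time (a new reading comes with each control period).
- cams.camera(name): name is "scene" or "top"; returns a dict with "img" (480x640x3 uint8, red, green, blue), "fx", "fy", "cx", "cy" (pixels), "pose" (4x4, takes a point from camera to world coordinates). Camera axes: x right, y up, looking along -z (the intrinsics and any distortion apply to the point x, -y, -z); pixel columns grow to the right and rows downward; lengths in m; the calibration is good to about 2 mm. A picture is of the moment at which its call begins. There is no depth.
- arm.close_job(): hands the job in; it is judged then, once.
The state is a dict: "clock": time; "qpos": joint angles; "joint_vel": joint speeds; "tau": joint torques, N m; "tcp_pos": TCP position; "tcp_rot": TCP orientation; "wrist_force": force on the tool from outside, world axes, zero at the start; "ft_torque": the same for the moment, N m; "finger_gap": opening from 0.0 (shut) to 1.0 (fully open); "grip_force": force on a finger pad.
Only numpy, scipy, OpenCV 4.12 (cv2) and the standard library are available. Lean on these libraries where they do the work, as an engineer would, in place of code of your own. Each camera call takes 0.05 s, during which the arm holds its last target. There are 200 camera calls.

## Working session

There is one attempt and no reset: what is moved stays moved. The work goes in short steps, Python scripts to look and compute and a shell command to move; the robot and the scene stay as the last step left them, time stands still between calls to the robot, and variables do not carry over. Pictures are saved under pics/ and viewed, at most 10 in all, crops included, and the job is handed in when it is done.

```bash
mkdir -p pics
cat > h.py <<'E'
import numpy as np, cv2
from plant import arm, cams
def snap(n,f):
    c=cams.camera(n); cv2.imwrite(f,c["img"][:,:,::-1]); return c
def world(c,u,v,z):
    P=np.array(c["pose"]); d=P[:3,:3]@np.array([(u-c["cx"])/c["fx"],-(v-c["cy"])/c["fy"],-1]); o=P[:3,3]
    return o+d*(z-o[2])/d[2]
def pix(c,p):
    P=np.array(c["pose"]); q=P[:3,:3].T@(np.array(p)-P[:3,3]); return c["cx"]-c["fx"]*q[0]/q[2], c["cy"]+c["fy"]*q[1]/q[2]
E
python3 - <<'E'
from h import *
np.set_printoptions(precision=4,suppress=True)
for n in("top","scene"):
    c=snap(n,f"pics/{n}0.png"); print({k:v for k,v in c.items() if k!="img"})
s=arm.read_state(); print(s, arm.grip_point_offset)
E
```

```text
{'fx': 453.6901079571187, 'fy': 453.6901079571187, 'cx': 319.1624282842217, 'cy': 240.07490548592222, 'pose': array([[-0.002 ,  0.9897, -0.1433,  0.3751],
       [-1.    , -0.0021, -0.0006,  0.1594],
       [-0.0009,  0.1433,  0.9897,  1.3266],
       [ 0.    ,  0.    ,  0.    ,  1.    ]])}
{'fx': 594.6180061145998, 'fy': 594.6180061145998, 'cx': 320.2836876727199, 'cy': 235.93411378056504, 'pose': array([[-0.5062,  0.4447, -0.7389, -0.7512],
       [-0.8624, -0.2534,  0.4383,  0.983 ],
       [ 0.0076,  0.8591,  0.5118,  1.0006],
       [ 0.    ,  0.    ,  0.    ,  1.    ]])}
{'clock': 0.1, 'qpos': array([-77.1772,  26.832 ,  -0.6617,  91.8747,   0.3431,  61.3871,
        -3.2259]), 'joint_vel': array([ 0.0655, -0.029 ,  0.0484, -0.0979, -0.0244, -0.0472, -0.0596]), 'tau': array([  0.0012, -53.3527,   0.0215, -25.1973,   0.0115,   0.0043,
        -0.    ]), 'tcp_pos': array([0.1713, 0.6265, 0.2304]), 'tcp_rot': array([[-0.9646,  0.2638, -0.0003],
       [ 0.2638,  0.9646, -0.0016],
       [-0.0001, -0.0016, -1.    ]]), 'wrist_force': array([-0.0608, -0.2711, -0.7792]), 'ft_torque': array([-0.0179, -0.0162, -0.0644]), 'grip_force': 0.0, 'finger_gap': 0.9998050387346499} 0.0187
```

View pics/top0.png

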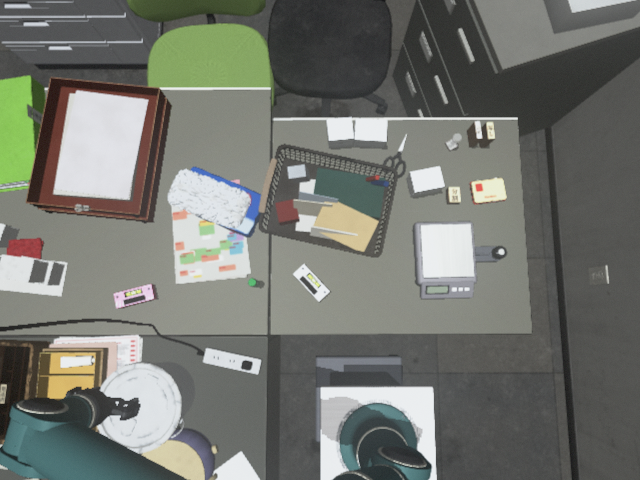

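View pics/scene0.png

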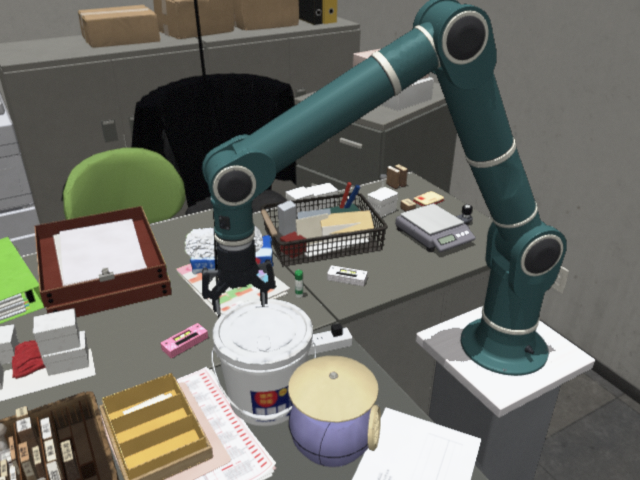

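Two things look like the level in the top view: a silver-grey one at (311,282) and a pink one at (134,296). The aluminium one left of the scale fits the description. The scale's pan is at about (445,251) and the screw head at about (500,253). I'll enlarge both to confirm.

Run:
```python
import cv2,numpy as np
i=cv2.imread("pics/top0.png")
a=cv2.resize(i[255:310,283:338],(400,400),interpolation=cv2.INTER_CUBIC) 
b=cv2.resize(i[210:310,410:510],(400,400),interpolation=cv2.INTER_CUBIC)
cv2.imwrite("pics/crop0.png",np.hstack([a,b]))
```

```text
(no output)
```

View pics/crop0.png

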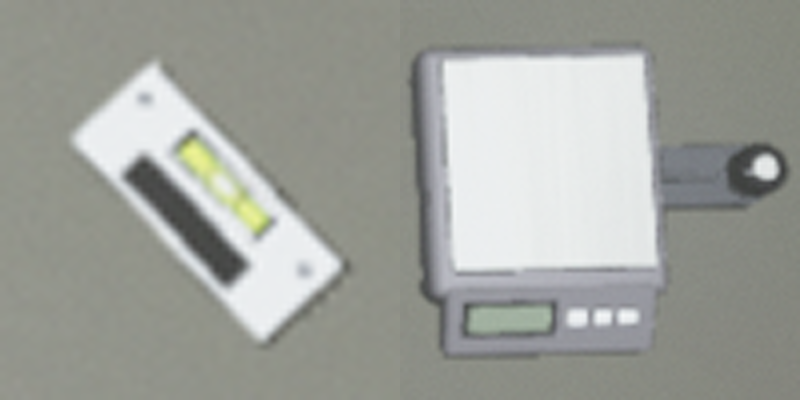

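The crop shows an aluminium block with a yellow-green vial and a black pad, so it is the level meant. Its corners in the crop are (155,62), (72,138), (265,343) and (347,266). The pan corners are (443,58), (645,55), (658,268) and (454,271), and the head is at about (756,168).

```bash
cat > m0.py <<'E'
from h import *
np.set_printoptions(precision=4,suppress=True)
c=cams.camera("top")
L=[world(c,283+(x+.5)/7.273-.5,255+(y+.5)/7.273-.5,.024) for x,y in[(155,62),(72,138),(265,343),(347,266)]]
L=np.array(L);print(L,L.mean(0),[np.linalg.norm(L[i]-L[i-1]) for i in range(4)])
d=(L[2]+L[3]-L[0]-L[1]);print("level long dir deg",np.degrees(np.arctan2(d[1],d[0])))
g=lambda x,y,z:world(c,410+(x-400+.5)/4-.5,210+(y+.5)/4-.5,z)
S=np.array([g(x,y,.06) for x,y in[(443,58),(645,55),(658,268),(454,271)]])
print(S,S.mean(0),[np.linalg.norm(S[i]-S[i-1]) for i in range(4)])
d=(S[1]+S[2]-S[0]-S[3]);print("pan -y dir",np.degrees(np.arctan2(d[1],d[0])))
e=(S[0]+S[1]-S[2]-S[3]);print("pan +x dir",np.degrees(np.arctan2(e[1],e[0])))
print("head",g(756,168,.05),g(760,166,.064))
for z in(.05,.064):print(pix(c,g(756,168,z)))
s=arm.read_state();print(s["clock"],s["qpos"],s["tcp_pos"])
E
python3 m0.py
```

```text
[[0.4968 0.2044 0.024 ]
 [0.4668 0.2371 0.024 ]
 [0.3865 0.161  0.024 ]
 [0.4164 0.1288 0.024 ]] [0.4416 0.1828 0.024 ] [np.float64(0.11040210421324628), np.float64(0.04437262740044091), np.float64(0.11059898059673148), np.float64(0.04396037583484679)]
level long dir deg -136.6860429427527
[[ 0.6036 -0.1268  0.06  ]
 [ 0.6054 -0.27    0.06  ]
 [ 0.4547 -0.2715  0.06  ]
 [ 0.4529 -0.1293  0.06  ]] [ 0.5291 -0.1994  0.06  ] [np.float64(0.15076059601973207), np.float64(0.14323363346972123), np.float64(0.15080144434202514), np.float64(0.14222048368995502)]
pan -y dir -89.26847765426528
pan +x dir 0.7740201796094506
head [ 0.5258 -0.3479  0.05  ] [ 0.5256 -0.3452  0.064 ]
(np.float64(498.625), np.float64(251.62499999999997))
(np.float64(498.625), np.float64(251.625))
0.15 [-77.1781  26.8262  -0.6651  91.8703   0.3437  61.3875  -3.2254] [0.1713 0.6266 0.2305]
```

Every size matches the given ones. The level is centred at (0.442, 0.183) with its long axis at 43.3°, and the pan is centred at (0.529, -0.199) and turned about 0.75°. I'll move over the level.

```bash
python3 -m inch '{"deltas": [[-2.36,-2.23,0,0,1],[-2.36,-2.23,0,0,1],[-2.36,-2.23,0,0,1],[-2.36,-2.23,0,0,1],[-2.36,-2.23,0,0,1],[-2.36,-2.23,0,0,1],[-2.36,-2.23,0,0,1],[-2.36,-2.23,0,0,1]]}' 30
python3 -m inch '{"deltas": [[-2.36,-2.23,0,0,1],[-2.36,-2.23,0,0,1],[-2.36,-2.23,0,0,1],[-2.36,-2.23,0,0,1],[-2.36,-2.23,0,0,1],[-2.36,-2.23,0,0,1],[-2.36,-2.23,0,0,1],[-2.36,-2.23,0,0,1]]}' | tail -1
python3 -m inch '{"deltas": [[0,0,0,7,1],[0,0,0,7,1],[0,0,0,7,1],[0,0,0,7,1],[0,0,0,7,1],[0,0,0,7,1],[0,0,0,7,1],[0,0,0,7,1]]}' | tail -1
python3 -m inch '{"deltas": [[0,0,0,7,1],[0,0,0,7,1],[0,0,0,7,1],[0,0,0,7,1],[0,0,0,7,1],[0,0,0,7,1],[0,0,0,7,1],[0,0,0,7,1]]}' | tail -1
python3 -m inch '{"deltas": [[0,0,0,5,1],[0,0,0,4.4,1],[0,0,0,0,1],[0,0,0,0,1]]}'
python3 -c "
from h import *
s=arm.read_state();print(s['qpos'],s['clock'],s['tcp_pos'],s['tcp_rot'])"
```

```text
clock: 0.82
tcp_pos: [0.307, 0.4035, 0.2312]
tcp_rot: [[-0.965, 0.264, -0.0], [0.264, 0.965, -0.0], [0.0, -0.0, -1.0]]
wrist_force: [0.4, 0.1, 0.0]
finger_gap: 0.997
grip_force: 0.0
grip_force: 0.0
grip_force: 0.0
grip_force: 0.0
clock: 3.15
tcp_pos: [0.4414, 0.1833, 0.2312]
tcp_rot: [[0.726, 0.688, -0.0], [0.688, -0.726, -0.0], [-0.0, 0.0, -1.0]]
wrist_force: [-0.2, 0.5, 0.4]
finger_gap: 1.001
grip_force: 0.0
[-51.88426746  10.09380761  28.4999586  116.77835564  -5.89131556
  54.48603304 -66.87909203] 3.15 [0.44139228 0.18328197 0.23118365] [[ 7.26009663e-01  6.87684479e-01 -1.63245407e-04]
 [ 6.87684461e-01 -7.26009681e-01 -1.58650572e-04]
 [-2.27619282e-04  2.92051853e-06 -9.99999974e-01]]
```

```bash
python3 -m inch '{"deltas": [[0,0,2.9,0,1],[0,0,2.9,0,1],[0,0,2.9,0,1],[0,0,2.9,0,1],[0,0,2.9,0,1],[0,0,2.9,0,1],[0,0,2.9,0,1],[0,0,0,0,1]]}' |tail -1
python3 -m inch '{"deltas": [[0,0,0.8,0,1],[0,0,0.8,0,1],[0,0,0.7,0,1],[0,0,0.1,0,1],[0,0,0,0,1]]}'
python3 -m inch '{"deltas": [[0,0,0,0,0.3],[0,0,0,0,0.3],[0,0,0,0,0.3],[0,0,0,0,0.3],[0,0,0,0,0.3],[0,0,0,0,0.3],[0,0,0,0,0.3],[0,0,0,0,0.3]]}' 30
```

```text
grip_force: 0.0
clock: 4.23
tcp_pos: [0.4418, 0.1835, 0.0048]
tcp_rot: [[0.728, 0.686, 0.001], [0.686, -0.728, 0.001], [0.001, 0.0, -1.0]]
wrist_force: [0.0, 0.1, -0.6]
finger_gap: 1.002
grip_force: 0.0
clock: 4.9
tcp_pos: [0.4417, 0.1835, 0.0049]
tcp_rot: [[0.728, 0.686, 0.0], [0.686, -0.728, 0.001], [0.001, -0.0, -1.0]]
wrist_force: [-1.9, -0.4, 6.8]
finger_gap: 0.508
grip_force: 30.7
```

```bash
python3 -m inch '{"deltas": [[0,0,-1,0,0.3],[0,0,-2,0,0.3],[0,0,-3,0,0.3],[0,0,-3,0,0.3],[0,0,-3,0,0.3],[0,0,-3,0,0.3],[0,0,-2,0,0.3],[0,0,-1,0,0.3]]}'
python3 -m inch '{"deltas": [[-1,1.7,0,0,0.3],[-1.49,2.54,0,0,0.3],[-1.49,2.54,0,0,0.3],[-1.49,2.54,0,0,0.3],[-1.49,2.54,0,0,0.3],[-1.49,2.54,0,0,0.3],[-1.49,2.54,0,0,0.3],[-1.49,2.54,0,0,0.3]]}' |tail -1
python3 -m inch '{"deltas": [[-1.49,2.54,0,0,0.3],[-1.49,2.54,0,0,0.3],[-1.49,2.54,0,0,0.3],[-1.49,2.54,0,0,0.3],[-1.49,2.54,0,0,0.3],[-1.03,1.68,0,0,0.3],[0,0,0,0,0.3]]}' |tail -1
python3 -m inch '{"deltas": [[0,0,0,-6,0.3],[0,0,0,-6,0.3],[0,0,0,-6,0.3],[0,0,0,-6,0.3],[0,0,0,-6,0.3],[0,0,0,-6,0.3],[0,0,0,-6,0.3],[0,0,0,-5.4,0.3]]}' |tail -1
python3 -m inch '{"deltas": [[0,0,2,0,0.3],[0,0,2,0,0.3],[0,0,2,0,0.3],[0,0,2,0,0.3],[0,0,1.5,0,0.3],[0,0,0.5,0,0.3],[0,0,0,0,0.3],[0,0,0,0,0.3]]}'
python3 - <<'E'
from h import *
c=snap("top","pics/top1.png");i=c["img"][:,:,::-1]
s=cams.camera("scene");j=s["img"][:,:,::-1]
u,v=map(int,pix(s,[.529,-.2,.1]));print(u,v)
cv2.imwrite("pics/crop1.png",np.hstack([cv2.resize(i[200:300,410:510],(400,400),interpolation=2),cv2.resize(j[v-50:v+50,u-50:u+50],(400,400),interpolation=2)]))
E
```

```text
clock: 5.57
tcp_pos: [0.4425, 0.1836, 0.1873]
tcp_rot: [[0.728, 0.686, 0.003], [0.686, -0.728, 0.003], [0.004, 0.0, -1.0]]
wrist_force: [0.4, 0.3, -2.4]
finger_gap: 0.508
grip_force: 32.1
grip_force: 32.1
grip_force: 32.1
grip_force: 32.1
clock: 8.15
tcp_pos: [0.5288, -0.1995, 0.0843]
tcp_rot: [[-0.013, 1.0, -0.001], [1.0, 0.013, 0.0], [0.0, -0.001, -1.0]]
wrist_force: [0.3, -0.1, -2.5]
finger_gap: 0.508
grip_force: 32.1
433 206
```

View pics/crop1.png

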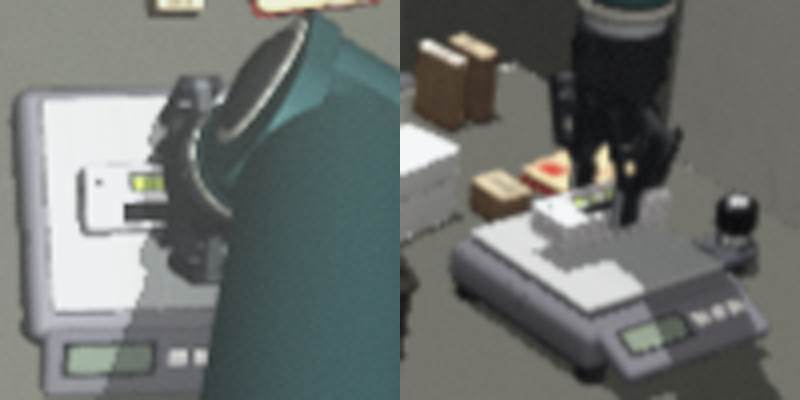

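The level is held cleanly above the pan, with its vial away from the robot and its thumb pad on the near side. I'll lower it gently.

```bash
python3 -m inch '{"deltas": [[0,0,0.6,0,0.3],[0,0,0.5,0,0.3],[0,0,0.3,0,0.3],[0,0,0.2,0,0.3],[0,0,0.1,0,0.3],[0,0,0,0,0.3]]}' | sed -n 2,4p
python3 -m inch '{"deltas": [[0,0,0.1,0,0.3],[0,0,0.1,0,0.3],[0,0,0,0,0.3],[0,0,0,0,0.3]]}'| sed -n 2,4p
```

```text
tcp_pos: [0.5288, -0.1997, 0.067]
tcp_rot: [[-0.012, 1.0, -0.0], [1.0, 0.012, 0.0], [0.0, -0.0, -1.0]]
wrist_force: [0.2, -0.3, -3.2]
tcp_pos: [0.5289, -0.1997, 0.0653]
tcp_rot: [[-0.012, 1.0, 0.0], [1.0, 0.012, 0.0], [0.0, 0.0, -1.0]]
wrist_force: [0.0, -0.3, -2.1]
```

```bash
python3 -m inch '{"deltas": [[0,0,0.1,0,0.3],[0,0,0,0,0.3],[0,0,0,0,0.3]]}'| sed -n 2,4p
python3 -m inch '{"deltas": [[0,0,0,0,0.55],[0,0,0,0,0.6],[0,0,0,0,0.7],[0,0,0,0,0.8],[0,0,0,0,1],[0,0,0,0,1],[0,0,0,0,1],[0,0,0,0,1]]}'
python3 -m inch '{"deltas": [[0,0,-1,0,1],[0,0,-2,0,1],[0,0,-3,0,1],[0,0,-3,0,1],[0,0,-3,0,1],[0,0,-2,0,1]]}'
```

```text
tcp_pos: [0.5291, -0.1998, 0.0645]
tcp_rot: [[-0.012, 1.0, 0.0], [1.0, 0.012, -0.0], [-0.0, 0.0, -1.0]]
wrist_force: [-0.6, -0.6, -1.0]
clock: 10.0
tcp_pos: [0.5289, -0.1997, 0.0643]
tcp_rot: [[-0.012, 1.0, 0.0], [1.0, 0.012, 0.0], [0.0, 0.0, -1.0]]
wrist_force: [-0.3, 1.1, -0.3]
finger_gap: 1.0
grip_force: 0.0
clock: 10.5
tcp_pos: [0.5298, -0.2003, 0.208]
tcp_rot: [[-0.012, 1.0, 0.004], [1.0, 0.012, -0.001], [-0.001, 0.004, -1.0]]
wrist_force: [0.1, 0.7, 0.5]
finger_gap: 0.995
grip_force: 0.0
```

```bash
python3 -m inch '{"deltas": [[2,0,0,0,1],[4,0,0,0,1],[4,0,0,0,1],[4,0,0,0,1],[4,0,0,0,1],[4,0,0,0,1],[3,0,0,0,1],[0,0,0,0,1]]}'|sed -n 1,2p
python3 - <<'E'
from h import *
c=snap("top","pics/top2.png");i=c["img"][:,:,::-1]
s=cams.camera("scene");j=s["img"][:,:,::-1];cv2.imwrite("pics/scene2.png",j)
cv2.imwrite("pics/crop2.png",np.hstack([cv2.resize(i[225:275,420:470],(400,400),interpolation=2),cv2.resize(i[228:278,475:525],(400,400),interpolation=2)]))
E
```

```text
clock: 11.17
tcp_pos: [0.5254, 0.0581, 0.2049]
```

View pics/crop2.png

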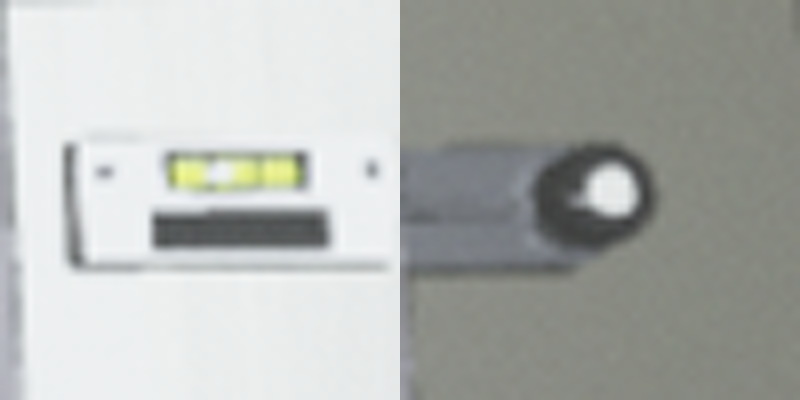

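The level lies on the pan. The bubble is at crop x≈219 against a vial middle of about 237, so it is displaced to the left, the high side. The head's silhouette spans crop x 535–655 and y 143–247, with its white cap at (612,190).

```bash
cat > bub.py <<'E'
from h import *
def prof(img,r0,r1,c0,c1):
    # yellowness profile along the vial: min(R,G)-B
    a=img.astype(float); y=np.minimum(a[...,0],a[...,1])-a[...,2]
    return y[r0:r1,c0:c1]
E
python3 - <<'E'
from bub import *
np.set_printoptions(precision=4,suppress=True,linewidth=200)
c=cams.camera("top")
th=np.linspace(0,2*np.pi,60)
def ext(x,y):
    p=np.array([pix(c,[x+r*np.cos(t),y+r*np.sin(t),z]) for r,z in((.0175,.039),(.0175,.062),(.015,.064)) for t in th]); return p.min(0),p.max(0)
print(ext(.531,-.349),"obs",491.4,245.4,506.4,258.4)
print(world(c,475+212.5/8-.5,228+190.5/8-.5,.064))
print(world(c,475+212.5/8-.5,228+190.5/8-.5,.067))
print(prof(c["img"],243,250,438,462).astype(int))
for p in((.529,-.1995),): print(pix(c,[p[0]+.0095,p[1],.079]))
E
```

```text
(array([491.265 , 243.1178]), array([506.8205, 256.3699])) obs 491.4 245.4 506.4 258.4
[ 0.5251 -0.3492  0.064 ]
[ 0.5247 -0.348   0.067 ]
[[-4 -4 -5 -5 -6 -5 -6 -5 -5 -6 -5 -5 -6 -5 -5 -5 -4 -5 -5 -6 -6 -4 -4 -3]
 [-4 -5 -7  5 12 12 12 10  9 13 15 14 14 14 14 18 24 24 19  2 -8 -4 -4 -4]
 [-3 -5 -8 28 52 51 53 37  1  3 11 40 52 52 43 58 71 71 62 17 -7 -4 -3 -4]
 [-4 -5 -8 55 86 86 86 44 -6 -3  3 52 86 84 76 87 86 87 83 38 -8 -4 -4 -4]
 [-4 -3 -6 49 84 84 84 49  1  6 16 57 77 74 66 79 79 79 73 34 -8 -4 -5 -3]
 [-4 -4 -6  7 26 31 38 27 18 36 31 24 22 17  9 18 18 19 11 -3 -7 -4 -3 -4]
 [-4 -4 -4 -5 -5 -5 -6 -6 -6 -5 -6 -6 -6 -5 -5 -5 -4 -4 -4 -5 -5 -4 -4 -4]]
(np.float64(448.90605601269345), np.float64(245.96621090172204))
```

The head shows about 2 px lower than predicted, so it is at (0.525, -0.349). The bubble is off by about 5.4 mm, which calls for about 108° clockwise. I'll go to the head.

```bash
python3 -m inch '{"deltas": [[-2,0,0,0,1],[-4,0,0,0,1],[-4,0,0,0,1],[-4,0,0,0,1],[-4,0,0,0,1],[-4,0,0,0,1],[-4,0,0,0,1],[-4,0,0,0,1]]}'|sed -n 1,2p
python3 -m inch '{"deltas": [[-4,0,0,0,1],[-4,0,0,0,1],[-2.7,0,0,0,1],[0,0,0,-6.4,1],[0,0,0,-6.5,1],[0,0,0,-6.5,1],[0,0,0,0,1],[0,0,0,0,1]]}'
python3 -c "
from h import *
s=arm.read_state();print(s['qpos']); R=s['tcp_rot'];d=R.T@(np.array([.525,-.349,.038])-s['tcp_pos']);print(d*100)"
```

```text
clock: 11.98
tcp_pos: [0.5282, -0.2539, 0.2049]
clock: 12.65
tcp_pos: [0.5296, -0.3585, 0.2046]
tcp_rot: [[-0.338, 0.941, -0.0], [0.941, 0.338, -0.0], [-0.0, -0.0, -1.0]]
wrist_force: [-0.0, 0.4, 0.6]
finger_gap: 1.003
grip_force: 0.0
[ 14.0482696   28.17408774  23.3232826   96.10019905 -12.66432462
  58.33202429  61.34268816]
[ 1.05246406 -0.11077297 16.65776534]
```

```bash
python3 -m inch '{"deltas": [[1.05,-0.1,0,0,1],[0,0,3,0,1],[0,0,3,0,1],[0,0,3,0,1],[0,0,2.5,0,1],[0,0,2.5,0,1],[0,0,1.7,0,1],[0,0,1,0,1]]}' 20|sed -n 1,4p
python3 -m inch '{"deltas": [[0,0,0,0,1],[0,0,0,0,0.7],[0,0,0,0,0.2],[0,0,0,0,0.2],[0,0,0,0,0.2],[0,0,0,0,0.2],[0,0,0,0,0.2],[0,0,0,0,0.2]]}' 20
```

```text
clock: 13.32
tcp_pos: [0.5248, -0.3457, 0.035]
tcp_rot: [[-0.342, 0.94, -0.003], [0.94, 0.342, 0.002], [0.003, -0.003, -1.0]]
wrist_force: [-0.3, -0.1, 0.1]
clock: 13.98
tcp_pos: [0.5253, -0.3483, 0.0389]
tcp_rot: [[-0.343, 0.939, -0.001], [0.939, 0.343, -0.001], [-0.0, -0.001, -1.0]]
wrist_force: [-5.2, -0.3, 8.0]
finger_gap: 0.398
grip_force: 21.1
```

```bash
python3 -m inch '{"deltas": [[0,0,0,6,0.2],[0,0,0,6,0.2],[0,0,0,6,0.2],[0,0,0,6,0.2],[0,0,0,6,0.2],[0,0,0,6,0.2],[0,0,0,6,0.2],[0,0,0,6,0.2]]}'
python3 -m inch '{"deltas": [[0,0,0,6,0.2],[0,0,0,6,0.2],[0,0,0,6,0.2],[0,0,0,6,0.2],[0,0,0,6,0.2],[0,0,0,6,0.2],[0,0,0,6,0.2],[0,0,0,6,0.2]]}'
python3 -m inch '{"deltas": [[0,0,0,6,0.2],[0,0,0,6,0.2],[0,0,0,0,0.2],[0,0,0,0,0.2]]}'
python3 - <<'E'
from h import *
s=cams.camera("scene");j=s["img"][:,:,::-1];cv2.imwrite("pics/scene3.png",j)
u,v=map(int,pix(s,[.53,-.27,.08]));
cv2.imwrite("pics/crop3.png",cv2.resize(j[v-50:v+50,u-66:u+67],(798,600),interpolation=2))
E
```

```text
clock: 14.65
tcp_pos: [0.5251, -0.3483, 0.0388]
tcp_rot: [[0.473, 0.881, -0.001], [0.881, -0.473, -0.0], [-0.001, -0.0, -1.0]]
wrist_force: [-4.7, 0.1, 7.6]
finger_gap: 0.402
grip_force: 21.1
clock: 15.32
tcp_pos: [0.5251, -0.3481, 0.0388]
tcp_rot: [[0.971, 0.238, -0.001], [0.238, -0.971, -0.0], [-0.001, -0.0, -1.0]]
wrist_force: [-5.4, -0.1, 8.8]
finger_gap: 0.401
grip_force: 21.2
clock: 15.65
tcp_pos: [0.5251, -0.3481, 0.0388]
tcp_rot: [[0.999, 0.035, -0.001], [0.035, -0.999, -0.0], [-0.001, 0.0, -1.0]]
wrist_force: [-5.1, 0.7, 8.5]
finger_gap: 0.401
grip_force: 21.3
```

View pics/crop3.png

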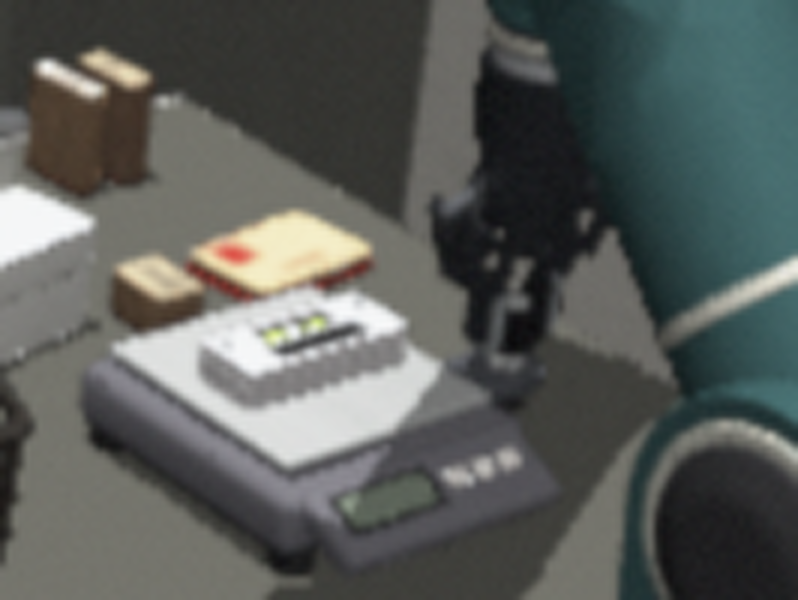

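The bubble now looks central, between two yellow patches at crop (272,338) and (315,322). I'll measure it numerically in the top view before letting go.

```bash
python3 -m inch '{"deltas": [[0,0,0,0,0.2],[0,0,0,0,0.2],[0,0,0,0,0.2],[0,0,0,0,0.2]]}'|sed -n 1p
python3 - <<'E'
from bub import *
np.set_printoptions(linewidth=200)
c=cams.camera("top"); print(prof(c["img"],243,250,438,462).astype(int))
s=cams.camera("scene");u,v=pix(s,[.5385,-.1995,.079]);print(u,v)
u=int(u);v=int(v);print(prof(s["img"],v-7,v+8,u-10,u+11).astype(int))
for d in(-.024,-.008,0,.008,.024):print(pix(s,[.5385,-.1995+d,.079]))
E
```

```text
clock: 16.03
[[-4 -4 -5 -6 -6 -6 -5 -6 -5 -5 -5 -5 -5 -6 -4 -5 -4 -5 -5 -5 -6 -4 -4 -4]
 [-4 -5 -4  7 13 14 14 11  8 15 17 15 16 13 12 24 25 25 20  0 -8 -4 -4 -3]
 [-4 -5 -4 27 50 54 56 48 35 29  4  4 11 39 48 74 74 74 66 17 -7 -3 -3 -4]
 [-4 -5 -4 54 88 87 87 85 60 28 -3 -4  5 59 72 87 88 88 85 31 -8 -4 -4 -3]
 [-4 -5 -8 55 87 87 87 81 57 44  3  3 18 64 60 81 81 81 72 19 -8 -3 -4 -3]
 [-4 -5 -7  8 26 34 38 29 19 30 22 25 23 14 10 18 19 15 10 -2 -6 -5 -4 -4]
 [-4 -5 -4 -5 -4 -5 -6 -6 -5 -6 -6 -6 -6 -4 -4 -4 -4 -4 -4 -4 -6 -3 -4 -4]]
430.4270616993361 210.98508857626936
[[13 22 32 40 45 45 43 44 44 36 31 22  8  4  4  4  4  5  7  6  7]
 [ 4  7 14 21 31 36 35 33 26 11  5  1  1  2  3  4  4  6  7  5  4]
 [ 7  6  5  6  8  9  8  4  2  1 -1 -1 -1  0  1  2  1  0 -1 -2 -1]
 [ 7  5  4  2  2  1  0  0 -1 -1  0 -1  0 -1 -1 -3 -3 -2 -2 -2 -2]
 [ 2  2  2  2 -1  0  0 -1 -1 -1 -1 -2 -2  0 -1 -3 -3 -2 -2 -3 -2]
 [ 0  0  0  0 -1 -1  0  1 -1 -2 -1 -2 -1  2 11 12  1 -3 -3 -2 -2]
 [-1 -1 -1 -1 -1 -2 -2  0 -2 -2  0  4 15 31 60 56 14 -3 -3 -6 -5]
 [-2 -2 -2 -2  0 -2  0 10 13 11 -2  3 30 27 30 37 10 -1 -3 -2 -2]
 [-2 -2 -2 -2 -1  9 38 63 56 29  4  0 16  9  1  5  0 -3 -3 -2 -1]
 [-3 -2 -2 -1 -1  5 39 49 27 20  9 -3 -1 -1 -2 -1 -2 -2 -2 -4 -3]
 [-3 -2 -1 -2 -2 -2 11 20  3  1 -1 -1 -1 -2 -2 -3 -2 -4 -1 -2 -2]
 [-4 -2 -2 -2 -3 -2 -2 -1 -1 -1 -2 -1 -2 -4 -3 -2 -2 -3  0 -1  0]
 [-2 -3 -3 -3 -2 -2 -2 -3 -4 -2 -3 -1 -2 -4 -2 -1 -1  0  0  0  0]
 [-1 -3 -3 -2 -2 -3 -2 -2 -2 -1 -2  0 -1 -1 -2  0  1 -1 -1 -1 -1]
 [ 0  0 -2 -3 -2 -1 -3 -3 -1 -1 -1  0  0 -1  0 -1  0 -1  0 -1  1]]
(np.float64(436.1341930602768), np.float64(209.26793962039372))
(np.float64(432.33629255857466), np.float64(210.41064345329488))
(np.float64(430.4270616993361), np.float64(210.98508857626936))
(np.float64(428.51092753835746), np.float64(211.56161074927567))
(np.float64(424.65779900402214), np.float64(212.72093146946636))
```

The bubble's centre is at u≈448.8 against a line middle of about 449.0, so it is off by 0.5 mm or less. I'll let go of the head and rise.

```bash
python3 -m inch '{"deltas": [[0,0,0,0,0.6],[0,0,0,0,0.6],[0,0,0,0,0.6],[0,0,0,0,0.6],[0,0,-1,0,0.6],[0,0,-2,0,0.6],[0,0,-3,0,0.6],[0,0,-3,0,0.6]]}' 30
python3 -m inch '{"deltas": [[0,0,-3,0,0.3],[0,0,-3,0,0],[0,0,0,0,0],[0,0,0,0,0],[0,0,0,0,0],[0,0,0,0,0]]}'
python3 - <<'E'
from bub import *
np.set_printoptions(linewidth=200)
c=cams.camera("top"); print(prof(c["img"],244,249,438,462).astype(int)); cv2.imwrite("pics/top4.png",c["img"][:,:,::-1])
s=arm.read_state();R=np.array(s['tcp_rot']);print(R.T@(np.array([.518,-.2,.11])-s['tcp_pos'])*100,s["wrist_force"])
E
```

```text
clock: 16.8
tcp_pos: [0.5258, -0.3469, 0.1283]
tcp_rot: [[0.999, 0.037, -0.002], [0.037, -0.999, 0.0], [-0.002, -0.0, -1.0]]
wrist_force: [1.2, -0.3, 0.5]
finger_gap: 0.597
grip_force: 0.0
clock: 17.3
tcp_pos: [0.5259, -0.3464, 0.1862]
tcp_rot: [[0.999, 0.037, -0.002], [0.037, -0.999, 0.001], [-0.002, -0.001, -1.0]]
wrist_force: [-0.3, 0.0, -1.0]
finger_gap: 0.003
grip_force: 0.0
[[-4 -6 -5  5 14 13 12 12 10 16 14 16 16 12 12 24 25 26 20 -1 -7 -4 -4 -3]
 [-4 -4 -3 27 49 53 53 47 35 30  5  5 10 36 46 71 71 71 64 13 -7 -4 -4 -4]
 [-3 -5 -4 52 86 86 88 82 62 30 -3 -4  4 55 69 86 87 86 83 28 -8 -4 -4 -4]
 [-4 -5 -6 52 85 85 85 77 61 47  4  3 18 63 58 79 79 78 69 17 -7 -4 -4 -4]
 [-4 -5 -6  9 26 32 37 27 17 29 22 23 22 15  9 18 15 16 11 -3 -6 -4 -4 -4]]
[ -0.22444458 -14.66226288   7.62379281] [0.43823238 0.33453097 0.41203335]
```

```bash
python3 -m inch '{"deltas": [[-0.2,-2.5,0,0,0],[0,-3.5,0,0,0],[0,-3.5,0,0,0],[0,-3.5,0,0,0],[0,-1.7,0,0,0],[0,0,0,0,0],[0,0,0,0,0]]}' |sed -n 1,2p
python3 -m inch '{"deltas": [[0,0,2,0,0],[0,0,2.5,0,0],[0,0,2,0,0],[0,0,1.1,0,0],[0,0,0.7,0,0],[0,0,0.4,0,0],[0,0,0,0,0],[0,0,0,0,0]]}'|sed -n 1,4p
```

```text
clock: 17.93
tcp_pos: [0.5189, -0.1992, 0.1866]
clock: 18.6
tcp_pos: [0.5193, -0.2011, 0.1009]
tcp_rot: [[0.999, 0.036, 0.001], [0.036, -0.999, -0.001], [0.001, 0.001, -1.0]]
wrist_force: [-0.6, 0.4, -0.4]
```

```bash
python3 -m inch '{"deltas": [[-0.1,0,0.5,0,0],[0,0,0.4,0,0],[0,0,0.3,0,0],[0,0,0.2,0,0],[0,0,0,0,0],[0,0,0,0,0]]}'|sed -n 2,4p
python3 -m inch '{"deltas": [[0,0,0.1,0,0],[0,0,0.1,0,0],[0,0,0.1,0,0],[0,0,0,0,0],[0,0,0,0,0],[0,0,0,0,0]]}'|sed -n 2,4p
```

```text
tcp_pos: [0.5179, -0.2003, 0.0862]
tcp_rot: [[0.999, 0.037, -0.0], [0.037, -0.999, 0.0], [-0.0, -0.0, -1.0]]
wrist_force: [-1.0, -0.0, 0.2]
tcp_pos: [0.518, -0.2004, 0.0834]
tcp_rot: [[0.999, 0.037, 0.0], [0.037, -0.999, 0.0], [0.0, -0.0, -1.0]]
wrist_force: [1.0, -0.1, 1.2]
```

```bash
python3 -m inch '{"deltas": [[0,0,0.1,0,0],[0,0,0.1,0,0],[0,0,0,0,0],[0,0,0,0,0],[0,0,0,0,0],[0,0,0,0,0]]}'|sed -n 2,4p
```

```text
tcp_pos: [0.518, -0.2004, 0.0818]
tcp_rot: [[0.999, 0.037, 0.0], [0.037, -0.999, 0.001], [0.0, -0.001, -1.0]]
wrist_force: [-1.7, 1.2, 7.0]
```

```bash
python3 -m inch '{"deltas": [[0,0,0.1,0,0],[0,0,0,0,0],[0,0,0,0,0],[0,0,0,0,0],[0,0,0,0,0],[0,0,0,0,0],[0,0,0,0,0],[0,0,0,0,0]]}'|sed -n 1,4p
python3 -m inch '{"deltas": [[0,0,0,0,0],[0,0,0,0,0],[0,0,0,0,0],[0,0,0,0,0],[0,0,0,0,0],[0,0,0,0,0],[0,0,0,0,0],[0,0,0,0,0]]}'|sed -n 1,4p
python3 - <<'E'
from bub import *
np.set_printoptions(linewidth=200)
c=snap("top","pics/top5.png");i=c["img"][:,:,::-1]
s=cams.camera("scene");j=s["img"][:,:,::-1];print(prof(s["img"],204,222,418,440).astype(int))
cv2.imwrite("pics/crop5.png",np.hstack([cv2.resize(i[220:280,415:475],(400,400),interpolation=2),cv2.resize(j[180:240,400:460],(400,400),interpolation=2)]))
E
```

```text
clock: 20.77
tcp_pos: [0.5181, -0.2004, 0.0811]
tcp_rot: [[0.999, 0.037, 0.001], [0.037, -0.999, 0.001], [0.001, -0.001, -1.0]]
wrist_force: [-2.2, 1.4, 9.6]
clock: 21.43
tcp_pos: [0.5181, -0.2004, 0.0811]
tcp_rot: [[0.999, 0.037, 0.001], [0.037, -0.999, 0.001], [0.001, -0.001, -1.0]]
wrist_force: [-1.9, 0.8, 9.7]
[[ 7  4  4  8 14 21 31 37 37 36 30 16  7  2 -1 -6  0 -4 -3 -4 -4 -3]
 [ 7  7  7  5  4  8 10 13 12 10  6  2  0  0 -1 -5 -4 -3 -5 -4 -3 -4]
 [ 9  9  6  6  5  4  2  0  1  1  1  0  0 -1 -1 -3 -5 -2 -4 -3 -5 -4]
 [ 7  6  6  4  3  3  1  1 -1 -1 -1 -1 -1 -2 -2 -4 -6 -6 -3 -4 -4 -4]
 [ 3  0  1  0 -1  0  0  0  0 -2 -1 -1 -3 -1 -2 -5 -2 -3 -3 -3 -3 -4]
 [ 0 -1  0 -1 -1 -1 -1  0  0 -2 -2 -1 -1 -1 -2 -4 -3 -2 -4 -4 -2 -3]
 [ 0 -1 -1 -1 -1  0 -3 -1 -1 -2 -1  4  3  2  1 -4 -3 -4 -4 -3 -3 -4]
 [-1 -1 -1 -1 -2 -2 -2  1 11 17 21 30 17  7  8 -2 -5 -4 -2 -3 -3 -3]
 [-3 -2 -2 -1 -2 -2 -4 18 61 65 44 33 14  6  5 -1 -3 -4 -3 -3 -1 -2]
 [-4 -4 -4 -1 -1 -1 -2  6 45 54 33 17  4  1  0 -3 -2 -2 -3 -1  0  0]
 [-3 -4 -4 -3 -1 -2 -3  2 15 13  7  3  0 -1 -1  0 -1  0 -1  0  0  0]
 [-5 -3 -2 -3 -2 -3 -3 -1  1 -1  0 -1 -1 -1 -1 -1  0 -1  0  0  0  0]
 [-2 -2 -4 -3 -2 -3 -3 -1 -1 -1  0  0 -1  0  0  0  0  1  0 -1  0  0]
 [-1  0 -2 -4 -2 -2 -3 -3 -1  0  0  0  0 -1  1  0 -1  0 -1  1  0 -1]
 [ 0  0 -1 -1 -1 -2 -2 -3  0  0  0  0 -1  0  0 -1  0 -1  0  0  0  0]
 [ 0  0  0  0 -1 -1 -1  0 -1 -1  0 -1 -1  0 -1  1 -1  1  0  0 -1  0]
 [-1 -1  0 -1 -1  0  0  0 -1 -1  0 -1 -1  0 -1 -1  0  0  0  0  0  0]
 [ 0  0  0 -1  0 -1  1  0  0  0  0  1  1 -1  0  1  0  0  0  0 -1 -2]]
```

View pics/crop5.png

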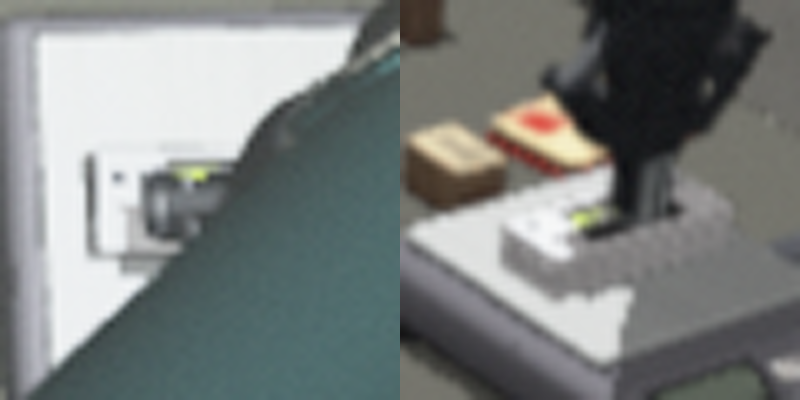

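Run:
```python
from bub import *
np.set_printoptions(linewidth=200)
i=cv2.imread("pics/top5.png")[:,:,::-1]; print(prof(i,243,251,438,462).astype(int)); print(i[243:250,438:456].sum(2)//3)
```

```text
[[ -4  -5  -5  -5  -4  -5  -5  -5  -5  -6  -6  -6  -7  -3  -4  -3  -3  -2  -6 -11  -8 -11 -13 -14]
 [ -6  -6  -1   4   4   4   5   5  10   7  -5  -5  -1  -2  -4  -4  -4  -8  -9 -11 -12 -13 -12 -15]
 [-10  -7   1  15  25  35  51  41  17   8  -5  -5  -4  -5  -2  -3  -4  -8 -10 -10 -12 -15 -14 -14]
 [ -8  -8   1  18  27  35  75  61   7  -4  -5  -2  -5  -4  -4  -8  -9 -10 -11 -13 -12 -15 -15 -17]
 [ -8  -7  -7  -6  -7 -10   1   4  -4  -4  -5  -2  -1  -4  -5 -11 -11 -11 -12 -14 -15 -16 -18 -16]
 [ -8  -7  -6  -6  -8  -9  -7  -7  -9  -6  -6  -5  -5  -6  -9  -9 -12 -13 -14 -14 -16 -16 -17 -20]
 [ -8  -8  -7 -10  -9  -7  -9  -9  -8  -6  -5  -6  -6  -8 -11 -14 -11 -15 -16 -15 -17 -18 -18 -19]
 [ -9  -8  -8 -10  -9  -9  -6  -8  -9  -7  -5  -8 -11 -12 -10 -15 -13 -15 -16 -16 -16 -18 -18 -20]]
[[239 235 222 217 219 219 219 217 215 216 216 215 186  82  67  69  70  69]
 [231 218 159 151 153 155 155 154 151 145 131 118  83  66  68  66  69  72]
 [177 164 144 151 171 183 191 179 153 145 128 111  67  69  67  69  71  75]
 [ 93  87  86 110 156 184 176 156  83  74  71  69  70  69  69  69  73  76]
 [ 95  91  84  83 133 164  95  96  83  87  78  69  65  68  68  73  75  80]
 [116 118 102 103 123 142 109 105 106 104  93  74  70  67  71  74  78  78]
 [147 157 123 123 123 123 122 121 121 111  88  76  70  75  76  77  77  81]]
```

The fingers sit on the pad in the middle of the level with a steady push of 9.7 N. They partly hide the vial, but the visible edge of the bubble is where it was, within what the picture can resolve. I pressed within 1 mm of the pan's middle line, so the push shouldn't tilt the pan along the level. I'm handing in.

```bash
python3 -c "
from plant import arm
print(arm.close_job())"
```

```text
the job is handed in; nothing more can be done
None
```

I handed the job in at about 21.5 s: the level lies on the middle of the pan, the screw foot is turned 108° clockwise and the fingers press the thumb pad with about 9.7 N; the bubble was within about 0.5 mm of centre before I pressed, but the fingers then partly hid the vial, so I couldn't measure it under load.

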